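Count to the third gap and push a culture jar home

TASK

In the plant culture room, starting at the left-hand end of the jar rack as the robot sees it, run a fingertip along the top rail, counting every gap, full or empty, until you are over the third. Then gently push the culture jar that stands on the bench in front of the rack into that third gap until it is fully home against the back rods, upright. Only push the jar along the bench, never lift it or grip it, and leave the other jars, the spray bottle and the stack of dishes alone.

Things in the scene. Friction and masses are not known exactly. Their poses are not given: they have to be found in the camera images.
- rack: grey steel rack screwed to the bench, with five equal gaps side by side, open towards the robot. Origin on the bench under the middle of the top rail; x points away from the robot, y along the rail to the left-hand end as the robot sees it, z up. The gaps are centred at y = +160 (first, left end), +80, 0 (third), -80 and -160 mm, between 8 mm upright rods at y = +-200, +-120, +-40 mm, x = 0
- dividers (a point): front of the dividers, on the bench in the middle of the rack's length (rack x = -55, y = 0 mm). From each upright a hairpin divider of 6 mm wire, at heights 20 and 55 mm, reaches forward to here, so each gap is 74 mm clear and 51 mm deep; axes as rack
- back_rods (a point): middle of the upper back rod (rack x = 0, y = 0, height 50 mm). Two 8 mm rods along the rack's back, at heights 20 and 50 mm, stop the jars: a jar fully home touches them, its centre 38 mm in front of this line, and sticks out 17 mm in front of the dividers; axes as rack
- rail: the rack's rigid top rail: a square bar 14 x 14 mm, 416 mm long, along the rack's y axis above the uprights, its flat top 105 mm above the bench. Origin and axes are those of rack (on the bench under the middle of the rail). The tops of the jars in the rack are 20 mm lower than the top of the rail
- jar: the culture jar to be pushed, alone on the bench in front of the rack: round glass with brown gel and plantlets, 68 mm across up to 58 mm height, white cap 60 mm across, 85 mm high in all, 0.2 to 0.4 kg. Origin: centre of its underside, z up. It slides if pushed at or below 40 mm height, and may tip if pushed higher. Glass: 35 N of finger force is too much
- rack_jar_a: glass culture jar like the one to be pushed (68 mm across, 85 mm high) already standing in the rack, in the second gap from the left or the fifth; leave it alone. Origin: centre of its underside, z up
- rack_jar_b: glass culture jar like the one to be pushed (68 mm across, 85 mm high) already standing in the rack, in the fifth gap from the left or the second; leave it alone. Origin: centre of its underside, z up
- spray_bottle: white spray bottle with a grey trigger head, 68 mm across, 178 mm high, on the bench to the left; leave it alone. Origin: centre of its underside, z up
- dish_stack: stack of four clear round dishes, 92 mm across, 60 mm high, on the bench to the right; leave it alone. Origin: centre of its underside, z up

How it is judged:
By the outcome, as a careful person would: the job done as asked, in the order asked, and still so for the second after the job is handed in, with the robot touching nothing.
It also fails if it takes over 67 s, if anything falls off the work surface, if the arm or the gripper's body presses on something with over 40 N, if the wrist force passes 120 N, or if a joint passes its speed limit or range.

ROBOT

A 6-joint arm with a two-finger parallel gripper is mounted at the origin on the work surface. World frame = base frame: x ahead of the robot, y to its left, z up, the work surface at z = 0. Lengths are in mm, angles in rad, forces in N, time in s.
With the tool pointing down it reaches from about 275 to 750 mm from the base axis. Payload 10.2 kg.
Tool frame: the origin (TCP) lies at the very end of the fingers, on their centre line; the grasp point (between the pads) lies 19 mm behind it (pinch_z is the z of the grasp point in the tool frame, in mm); z points along the fingers, y is the direction in which the jaws open and shut (so a half turn about z gives the same grasp; the last joint's range is limited). The gripper opens to 88 mm and grips with 3 to 60 N. Pads are 18 mm wide; open, the fingers measure 123 mm over their backs; the gripper's body (75 mm by 187 mm) begins 45 mm behind the grasp point.
Start: joints at [0.952, 0.313, 1.498, -0, 1.331, -0.223], TCP at [202.425, 484.412, 238.72] pointing down, gripper open.
Joint ranges: [-2.94, 2.94], [-0.97, 2.17], [0.19, 2.56], [-1.23, 4.37], [0.02, 3.11], [-2.88, 2.88]. Speed limits (rad/s): [2.39, 2.39, 3.01, 3.14, 3.14, 3.14].

INTERFACE

Orientations are given as [roll, pitch, yaw] about the fixed x, y, z axes, in that order (R = Rz(yaw) Ry(pitch) Rx(roll)).
In Python, from rig import * gives the robot as it stands. The module is installed in compiled form; this text tells all that it offers.
- The arm moves only by the tool carry_out, never from a script. Its argument "series" is a list of rows, each a list of 3 entries, a list of its own where there are three numbers: the turn, a rotation vector about the tool's x, y, z scaled (see below), then the shift along the tool's x, y, z scaled (see below), then the opening, from -1 (shut) to 1 (fully open). In form: [[[ax, ay, az], [dx, dy, dz], fingers], ...]. A call has 1 to 10 rows; each row shifts and turns the commanded pose from where the row before left it, along the tool's axes as they then stand; what a row does not reach is not made up. The controller multiplies each number of a shift by 0.25 m and each number of a turn by 90 degrees. A row lasts 1/10 s, in which the tool goes at most 50 mm and 8.59 degrees, less where a joint would pass 70% of its speed; a pose out of reach is approached as far as the arm can. A call with a number of a shift or a turn outside -1 to 1 is refused whole. A call with a gripper value outside its range is refused whole. The fingers move at their own pace and stop on an object; "grip_force" is the grip in N (left out, the last holds). Time passes only in rows, so rows that do not move let the fingers close. It gives the time, the measured TCP pose, the force and the opening at its end, in the units of the state.
- get_obs(): the state, without advancing time (a new reading comes with each control period).
- grab_frame(name): name is "scene" or "side" or "wrist"; returns the picture (384x512x3 uint8, blue, green, red); there is no depth.
- camera_params(name): a dict with "intrinsics" (3x3 intrinsics, pixels), "k1" (the pictures are not rectified: a ray, as slopes to the right and down, at radius r is drawn at 1 + k1 r^2 times it, then the intrinsics apply), "rvec" (rotation vector, rad) and "tvec" (3), from world to camera coordinates, as OpenCV has them; the wrist camera has in their place "hand_eye" (4x4, takes a point from camera to tool coordinates, whose origin is the TCP and whose axes are the flange's). Camera axes: x right, y down, z forward; pixel columns grow to the right and rows downward; lengths in mm; the calibration is good to about 2 mm. A picture is of the moment at which its call begins: read the wrist's pose just before it. camera_params takes no time and is no camera call.
- close_job(): hands the job in, once; it reports no verdict.
The state is a dict: "t": time; "q": joint angles; "qvel": joint speeds; "joint_efforts": joint torques, N m; "position": TCP position; "ee_rot": TCP orientation; "contact_force": force on the tool from outside, world axes, zero at the start; "moment": the same for the moment, N m; "gripper_width": opening from 0.0 (shut) to 1.0 (fully open).
Only numpy, scipy, OpenCV 4.12 (cv2) and the standard library are available. Lean on these libraries where they do the work, as an engineer would, in place of code of your own. Each camera call takes 0.05 s, during which the arm holds its last target.

## Working session

There is one attempt and no reset: what is moved stays moved. The work goes in short steps, Python scripts to look and compute and a tool call to move; the robot and the scene stay as the last step left them, time stands still between calls to the robot, and variables do not carry over. Pictures are saved under pics/ and viewed, and the job is handed in when it is done.

Besides the shell and the picture viewer there is one more tool, called after "Call:" by a JSON object that holds its "fn" and its "kwargs". carry_out: Moves the arm, as the interface text tells. Shifts and turns lie within -1 to 1; 1 stands for 0.25 m of shift or 90 degrees of turn. Its arguments: {"type":"object","properties":{"series":{"type":"array","items":{"type":"array"}},"grip_force":{"type":"number"}},"required":["series"]}

```bash
mkdir -p pics; ls
python3 - <<'E'
from rig import *
import cv2
o=get_obs();print(o)
for n in("scene","side","wrist"):
    cv2.imwrite(f"pics/{n}0.png",grab_frame(n)); print(n,camera_params(n))
E
```

```text
pics
{'t': 0.0, 'q': array([ 9.51606675e-01,  3.13463632e-01,  1.49841553e+00, -2.54138817e-05,
        1.33101129e+00, -2.23417418e-01]), 'qvel': array([ 1.58656985e-03, -1.10681862e-04, -5.38497936e-05,  1.40511917e-03,
        4.20505095e-04, -2.34191381e-03]), 'joint_efforts': array([ 2.41910511e-04, -4.02218235e+01, -2.52264798e+01,  6.93951314e-02,
        3.53350828e-02, -1.04571643e-04]), 'position': array([202.27915402, 484.20331415, 238.16221045]), 'ee_rot': array([-3.14032164e+00, -2.63478929e-04,  2.74582630e+00]), 'contact_force': array([ 0.94246567,  0.30021214, -0.14528684]), 'moment': array([ 0.00957226,  0.0104603 , -0.00964972]), 'gripper_width': 1.0014915206128527}
scene {'intrinsics': array([[358.50253731,   0.        , 256.71988752],
       [  0.        , 358.50253731, 192.82097108],
       [  0.        ,   0.        ,   1.        ]]), 'k1': -0.010523857600452501, 'rvec': array([ 1.02295434,  2.66484581, -0.76418157]), 'tvec': array([ 393.36207182, -287.95435084, 1240.95083495])}
side {'intrinsics': array([[450.04814355,   0.        , 251.55336563],
       [  0.        , 450.04814355, 190.20626484],
       [  0.        ,   0.        ,   1.        ]]), 'k1': -0.023072755112758296, 'rvec': array([ 2.16757191, -0.59631967,  0.27566247]), 'tvec': array([-467.14745103,  205.38646645, 1067.37081134])}
wrist {'intrinsics': array([[276.73155548,   0.        , 254.2420912 ],
       [  0.        , 276.73155548, 189.13226628],
       [  0.        ,   0.        ,   1.        ]]), 'k1': -0.06332700084577163, 'hand_eye': array([[-1.77964050e-05, -9.53268480e-01, -3.02124484e-01,
         7.85515901e+01],
       [ 9.99999967e-01,  6.09089846e-05, -2.51085309e-04,
        -1.52102482e+00],
       [ 2.57753807e-04, -3.02124479e-01,  9.53268448e-01,
        -1.44370496e+02],
       [ 0.00000000e+00,  0.00000000e+00,  0.00000000e+00,
         1.00000000e+00]])}
```

View pics/scene0.png

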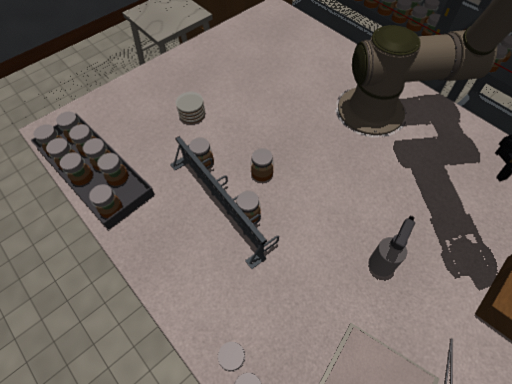

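View pics/side0.png

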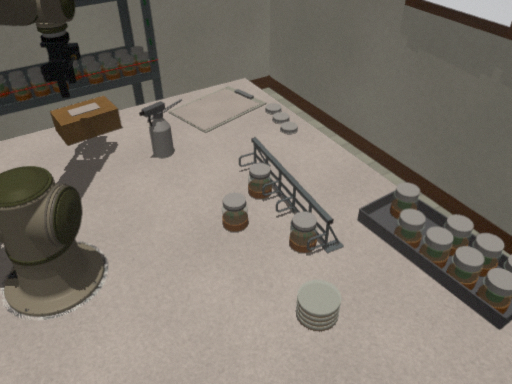

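View pics/wrist0.png

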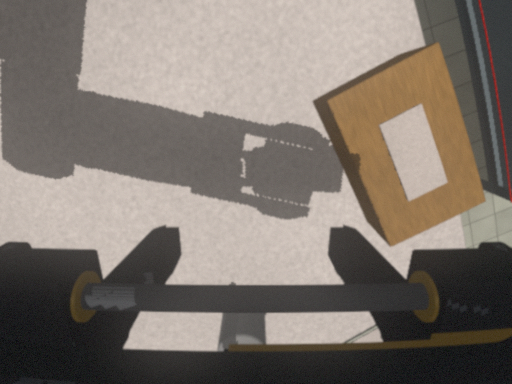

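The scene camera looks from behind the rack. The rail runs from about (180,140), its right-hand end, to (264,253), its left-hand end by the spray bottle. The lone jar is at (262,165), with rack jars at (200,150) and (247,205). I'll zoom in to measure.

Run:
```python
import cv2
a=cv2.imread("pics/scene0.png")[120:280,150:310]; cv2.imwrite("pics/sz.png",cv2.resize(a,(600,600),interpolation=cv2.INTER_CUBIC))
a=cv2.imread("pics/side0.png")[130:260,210:350]; cv2.imwrite("pics/dz.png",cv2.resize(a,(630,585),interpolation=cv2.INTER_CUBIC))
```

```text
(no output)
```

View pics/sz.png

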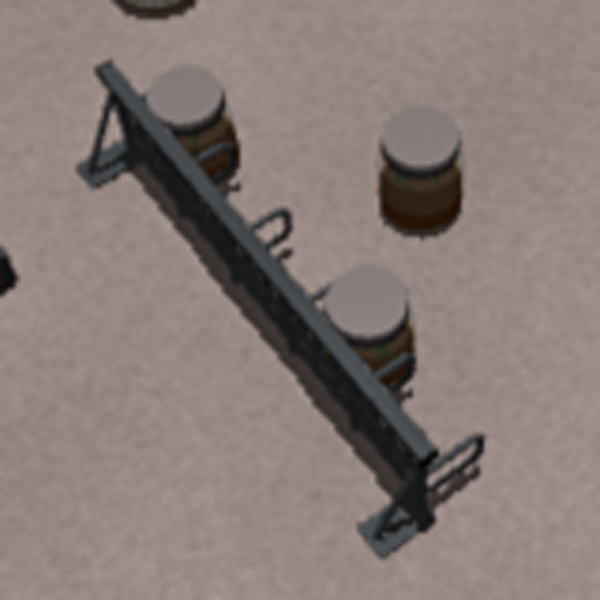

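View pics/dz.png

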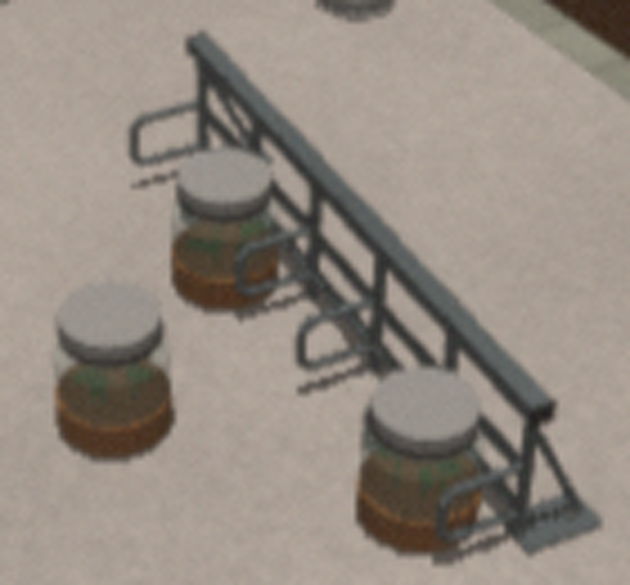

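```bash
cat > h.py <<'E'
import numpy as np, cv2
from rig import *
def ray(n,uv,obs=None):
    p=camera_params(n);K=p["intrinsics"]
    s=np.array([(uv[0]-K[0,2])/K[0,0],(uv[1]-K[1,2])/K[1,1]]);d=s.copy()
    for _ in range(10): d=s/(1+p["k1"]*(d@d))
    R=cv2.Rodrigues(p["rvec"])[0]
    return -R.T@p["tvec"], R.T@np.array([d[0],d[1],1])
def plane(n,uv,z):
    o,d=ray(n,uv);return o+d*(z-o[2])/d[2]
def tri(a,b):
    A=np.zeros((3,3));v=np.zeros(3)
    for o,d in (a,b):
        d=d/np.linalg.norm(d);P=np.eye(3)-np.outer(d,d);A+=P;v+=P@o
    return np.linalg.solve(A,v)
def proj(n,X):
    p=camera_params(n);R=cv2.Rodrigues(p["rvec"])[0];c=R@np.asarray(X,float)+p["tvec"]
    s=c[:2]/c[2];s=s*(1+p["k1"]*(s@s));K=p["intrinsics"];return s*K[0,0]+K[:2,2]
E
cat > m.py <<'E'
from h import *
def S(x,y): return ((x+.5)/3.75-.5+150,(y+.5)/3.75-.5+120)
def D(x,y): return ((x+.5)/4.5-.5+210,(y+.5)/4.5-.5+130)
it={'jar':(S(421,136),D(109,315),85),'gap2':(S(367,300),D(224,180),85),'gap5':(S(185,96),D(424,402),85),
'railL':(S(427,455),D(197,39),105),'railR':(S(104,66),D(545,407),105)}
for k,(a,b,z) in it.items():
    print(k,plane("scene",a,z).round(1),plane("side",b,z).round(1),tri(ray("scene",a),ray("side",b)).round(1))
E
python3 m.py
```

```text
jar [457.3 -55.3  85. ] [455.4 -59.4  85. ] [456.4 -56.7  82.7]
gap2 [584.3  27.4  85. ] [580.1  20.   85. ] [583.   25.2  80.8]
gap5 [ 567.9 -209.3   85. ] [ 565.1 -212.9   85. ] [ 566.9 -210.9   82.7]
railL [639.6 151.  105. ] [634.4 144.1 105. ] [638.  149.8 100.8]
railR [ 604.3 -260.9  105. ] [ 602.7 -266.5  105. ] [ 604.  -263.8  102.2]
```

Call:
{"fn": "carry_out", "kwargs": {"series": [[[0, 0, -0.0663], [0, 0, -0.05], -1], [[0, 0, -0.0663], [0, 0, -0.1], -1], [[0, 0, -0.0663], [0, 0, -0.1], -1]]}}

```text
t: 0.45
position: [202.3, 484.2, 301.6]
ee_rot: [-3.14, -0.001, 3.063]
contact_force: [-0.6, -0.3, -0.3]
gripper_width: 0.751
```

```bash
cat >> h.py <<'E'
from scipy.spatial.transform import Rotation as Ro
def st(): 
    o=get_obs();return o,Ro.from_euler('xyz',o['ee_rot']).as_matrix()
def go(X):
    o,R=st();d=np.array(X)-o['position'];print('t',round(o['t'],2),'pos',o['position'].round(1),'rot',o['ee_rot'].round(3),'F',o['contact_force'].round(1),'w',round(o['gripper_width'],2),'world d',d.round(1),'units',(R.T@d/250).round(4))
E
python3 - <<'E'
from h import *
go([630,20,290])
for uv,z in(((388,262),0),((392,250),60)): print(plane("scene",uv,z))
print(plane("side",(162,150),0),plane("side",(319,310),0))
E
```

```text
t 0.45 pos [202.3 484.2 301.6] rot [-3.140e+00 -1.000e-03  3.063e+00] F [-0.6 -0.3 -0.3] w 0.75 world d [ 427.7 -464.2  -11.6] units [-1.8523 -1.7158  0.0472]
[403.33004732 382.96719328   0.        ]
[401.981724   372.07999403  60.        ]
[423.54435062 387.9315086    0.        ] [ 478.6972947 -398.9553858    0.       ]
```

Call:
{"fn": "carry_out", "kwargs": {"series": [[[0, 0, 0], [-0.13, -0.12, 0], -1], [[0, 0, 0], [-0.13, -0.12, 0], -1], [[0, 0, 0], [-0.13, -0.12, 0], -1], [[0, 0, 0], [-0.13, -0.12, 0], -1], [[0, 0, 0], [-0.13, -0.12, 0], -1], [[0, 0, 0], [-0.13, -0.12, 0], -1], [[0, 0, 0], [-0.13, -0.12, 0], -1], [[0, 0, 0], [-0.13, -0.12, 0], -1], [[0, 0, 0], [-0.13, -0.12, 0], -1], [[0, 0, 0], [-0.13, -0.12, 0], -1]]}}

```text
t: 1.45
position: [502.2, 156.8, 301.1]
ee_rot: [3.142, -0.0, 3.058]
contact_force: [0.5, 0.7, -0.3]
gripper_width: 0.004
```

Call:
{"fn": "carry_out", "kwargs": {"series": [[[0, 0, 0], [-0.13, -0.12, 0], -1], [[0, 0, 0], [-0.13, -0.12, 0], -1], [[0, 0, 0], [-0.13, -0.12, 0], -1], [[0, 0, 0], [-0.13, -0.12, 0], -1], [[0, 0, 0], [0, 0, 0], -1], [[0, 0, 0], [0, 0, 0], -1]]}}

```text
t: 2.05
position: [621.0, 27.5, 300.3]
ee_rot: [3.141, -0.002, 3.057]
contact_force: [-0.4, 0.6, -0.2]
gripper_width: 0.003
```

Run:
```python
from h import *
go([630,20,290])
o,R=st()
im=grab_frame("wrist");cv2.imwrite("pics/w1.png",im);cv2.imwrite("pics/w1b.png",cv2.resize(im,(800,600),interpolation=cv2.INTER_CUBIC)); np.savez("w1.npz",R=R,p=o['position'])
```

```text
t 2.05 pos [621.   27.5 300.3] rot [ 3.141e+00 -2.000e-03  3.057e+00] F [-0.4  0.6 -0.2] w 0.0 world d [  9.   -7.5 -10.3] units [-0.0386 -0.0269  0.0413]
```

View pics/w1b.png

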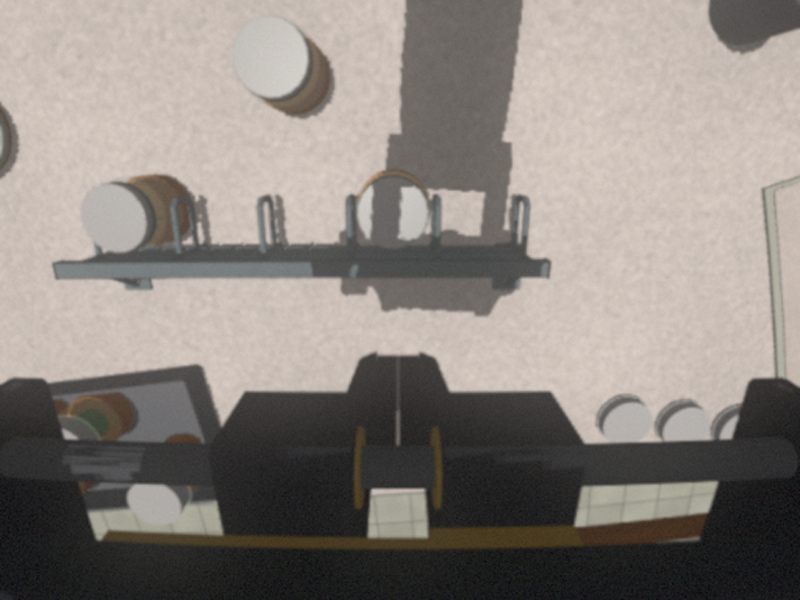

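```bash
cat >> h.py <<'E'
def wray(uv,R,p):
    P=camera_params("wrist");K=P["intrinsics"];H=P["hand_eye"]
    s=np.array([(uv[0]-K[0,2])/K[0,0],(uv[1]-K[1,2])/K[1,1]]);d=s.copy()
    for _ in range(20): d=s/(1+P["k1"]*(d@d))
    o=R@H[:3,3]+p; return o,R@H[:3,:3]@np.array([d[0],d[1],1])
def wplane(uv,z,R,p):
    o,d=wray(uv,R,p);return o+d*(z-o[2])/d[2]
E
cat > m2.py <<'E'
from h import *
z=np.load("w1.npz");R,p=z['R'],z['p']
f=lambda x,y:((x+.5)*.64-.5,(y+.5)*.64-.5)
for n,x,y,h in(('railR',54,270,105),('railL',550,269,105),('div-40',265,197,55),('div+40',351,197,55),('div+120',436,197,55),('div200',521,197,55),('jarcap',272,56.5,85),('gap2cap',392,207,85),('gap5cap',118,217,85),('railbot',300,277,105),('railtop',300,261,105)):
    print(n,wplane(f(x,y),h,R,p).round(1))
E
python3 m2.py
python3 - <<'E'
import cv2
a=cv2.imread("pics/w1.png");
b=a[100:200,20:370];cv2.imwrite("pics/w1c.png",cv2.resize(b,(790,226*1),interpolation=cv2.INTER_CUBIC))
b=a[0:80,130:230];cv2.imwrite("pics/w1d.png",cv2.resize(b,(600,480),interpolation=cv2.INTER_CUBIC))
b=a[110:190,140:240];cv2.imwrite("pics/w1e.png",cv2.resize(b,(600,480),interpolation=cv2.INTER_CUBIC))
E
```

```text
railR [ 601.7 -263.7  105. ]
railL [636.7 149.4 105. ]
div-40 [563.  -87.3  55. ]
div+40 [569.9 -10.9  55. ]
div+120 [576.3  64.   55. ]
div200 [582.3 139.5  55. ]
jarcap [457.3 -55.8  85. ]
gap2cap [578.7  25.1  85. ]
gap5cap [ 565.3 -207.5   85. ]
railbot [626.3 -54.2 105. ]
railtop [613.1 -52.2 105. ]
```

View pics/w1d.png

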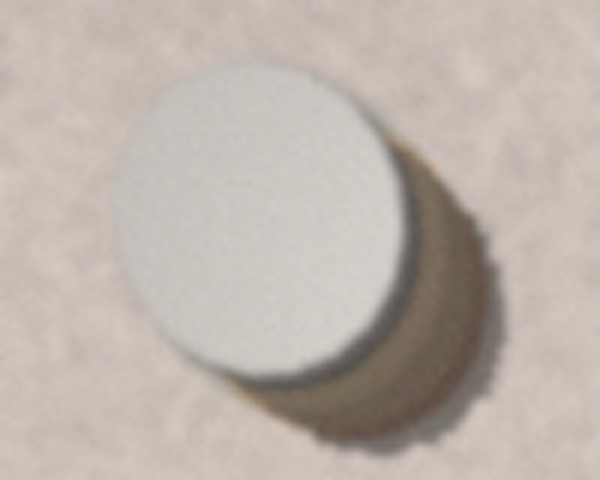

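View pics/w1e.png

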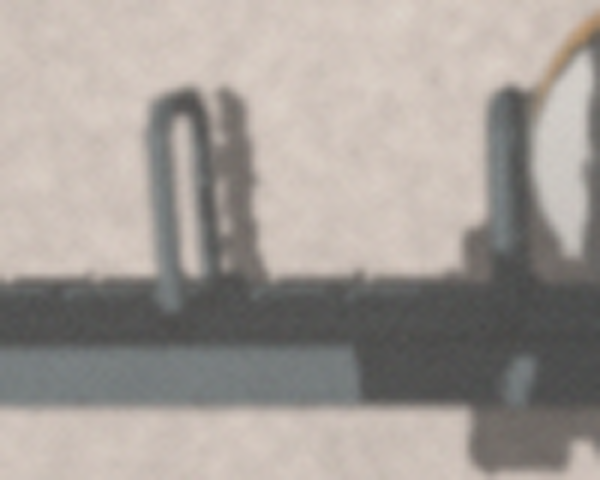

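The wrist view shows the rail from (54,270) to (550,269) in the 800-px image, and the jaws are parallel to it. The third gap lies between the dividers at x≈260 and 351. The jar cap is at (272,56). All three cameras agree within about 2 mm: rack centre ≈ (620,-57), heading 4.8°, jar ≈ (457,-56). Next I move over the left end of the rail.

Run:
```python
from h import *
go([636.4,140.5,125])
```

```text
t 2.1 pos [620.6  28.4 300.9] rot [ 3.141e+00 -1.000e-03  3.058e+00] F [-1.  -0.5 -0.5] w 0.01 world d [  15.8  112.1 -175.9] units [-0.0263  0.452   0.7038]
```

Call:
{"fn": "carry_out", "kwargs": {"series": [[[0, 0, 0], [-0.006, 0.113, 0], -1], [[0, 0, 0], [-0.006, 0.113, 0.12], -1], [[0, 0, 0], [-0.006, 0.113, 0.12], -1], [[0, 0, 0], [-0.006, 0.113, 0.12], -1], [[0, 0, 0], [0, 0, 0.12], -1], [[0, 0, 0], [0, 0, 0.12], -1], [[0, 0, 0], [0, 0, 0.1], -1], [[0, 0, 0], [0, 0, 0], -1], [[0, 0, 0], [0, 0, 0], -1]]}}

```text
t: 3.0
position: [636.1, 140.9, 127.6]
ee_rot: [3.141, 0.001, 3.059]
contact_force: [-0.4, -0.4, 0.6]
gripper_width: 0.004
```

Run:
```python
from h import *
go([636.4,140.5,105])
im=grab_frame("side");print(proj("side",[636.4,140.5,105]));cv2.imwrite("pics/d1.png",cv2.resize(im[80:280,190:390],(600,600)))
```

```text
t 3.0 pos [636.1 140.9 127.6] rot [3.141e+00 1.000e-03 3.059e+00] F [-0.4 -0.4  0.6] w 0.0 world d [  0.3  -0.4 -22.6] units [-0.0011 -0.0015  0.0902]
[254.57999603 138.62152157]
```

View pics/d1.png

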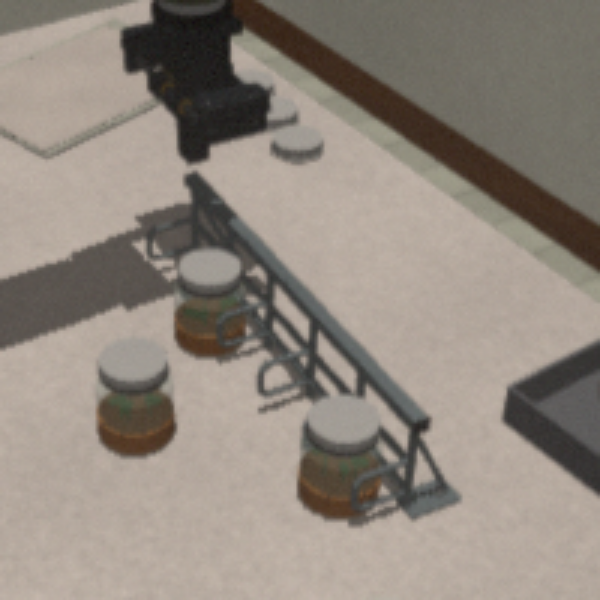

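The fingertip, at (195,155) in the crop, is above the left rail end at (192,178). Lowering slowly until it touches.

Call:
{"fn": "carry_out", "kwargs": {"series": [[[0, 0, 0], [0, 0, 0.03], -1], [[0, 0, 0], [0, 0, 0.03], -1], [[0, 0, 0], [0, 0, 0.016], -1], [[0, 0, 0], [0, 0, 0], -1], [[0, 0, 0], [0, 0, 0], -1]]}}

```text
t: 3.55
position: [636.3, 140.1, 107.3]
ee_rot: [3.142, 0.0, 3.058]
contact_force: [0.1, 0.8, 0.1]
gripper_width: 0.004
```

Call:
{"fn": "carry_out", "kwargs": {"series": [[[0, 0, 0], [0, 0, 0.004], -1], [[0, 0, 0], [0, 0, 0], -1]]}}

```text
t: 3.75
position: [636.3, 140.1, 106.3]
ee_rot: [3.142, 0.0, 3.058]
contact_force: [0.4, 0.1, -0.1]
gripper_width: 0.006
```

Call:
{"fn": "carry_out", "kwargs": {"series": [[[0, 0, 0], [0, 0, 0.004], -1], [[0, 0, 0], [0, 0, 0], -1]]}}

```text
t: 3.95
position: [636.4, 140.1, 105.5]
ee_rot: [3.142, 0.001, 3.058]
contact_force: [-0.1, 0.6, 1.5]
gripper_width: 0.004
```

Call:
{"fn": "carry_out", "kwargs": {"series": [[[0, 0, 0], [0, 0, 0.002], -1], [[0, 0, 0], [0, 0, 0], -1]]}}

```text
t: 4.15
position: [636.4, 140.1, 105.5]
ee_rot: [3.142, 0.001, 3.058]
contact_force: [-1.8, 0.0, 5.9]
gripper_width: 0.01
```

Call:
{"fn": "carry_out", "kwargs": {"series": [[[0, 0, 0], [0, -0.02, 0], -1], [[0, 0, 0], [0, -0.03, 0], -1], [[0, 0, 0], [0, -0.03, 0], -1]]}}

```text
t: 4.45
position: [635.0, 120.4, 105.4]
ee_rot: [3.14, 0.002, 3.059]
contact_force: [-0.3, 4.0, 4.0]
gripper_width: 0.003
```

Call:
{"fn": "carry_out", "kwargs": {"series": [[[0, 0, 0], [0, -0.04, 0], -1], [[0, 0, 0], [0, -0.04, 0], -1], [[0, 0, 0], [0, -0.04, 0], -1], [[0, 0, 0], [0, -0.04, 0], -1], [[0, 0, 0], [0, -0.04, 0], -1]]}}

```text
t: 4.95
position: [630.8, 70.3, 105.5]
ee_rot: [3.14, 0.002, 3.058]
contact_force: [0.1, 4.4, 5.2]
gripper_width: 0.004
```

Call:
{"fn": "carry_out", "kwargs": {"series": [[[0, 0, 0], [0, -0.04, 0], -1], [[0, 0, 0], [0, -0.04, 0], -1], [[0, 0, 0], [0, -0.04, 0], -1], [[0, 0, 0], [0, -0.04, 0], -1], [[0, 0, 0], [0, -0.04, 0], -1]]}}

```text
t: 5.45
position: [626.6, 20.5, 105.4]
ee_rot: [3.141, 0.002, 3.058]
contact_force: [0.5, 3.8, 5.8]
gripper_width: 0.003
```

Run:
```python
from h import *
go([619.8,-56.8,105])
```

```text
t 5.45 pos [626.6  20.5 105.4] rot [3.141e+00 2.000e-03 3.058e+00] F [0.5 3.8 5.8] w 0.0 world d [ -6.8 -77.3  -0.4] units [ 0.0016 -0.3104  0.0014]
```

Call:
{"fn": "carry_out", "kwargs": {"series": [[[0, 0, 0], [0, -0.04, 0], -1], [[0, 0, 0], [0, -0.04, 0], -1], [[0, 0, 0], [0, -0.04, 0], -1], [[0, 0, 0], [0, -0.04, 0], -1]]}}

```text
t: 5.85
position: [623.3, -19.3, 105.4]
ee_rot: [3.141, 0.002, 3.058]
contact_force: [1.2, 5.1, 4.4]
gripper_width: 0.004
```

Call:
{"fn": "carry_out", "kwargs": {"series": [[[0, 0, 0], [0, -0.04, 0], -1], [[0, 0, 0], [0, -0.04, 0], -1], [[0, 0, 0], [0, -0.04, 0], -1], [[0, 0, 0], [0, -0.03, 0], -1], [[0, 0, 0], [0, 0, 0], -1], [[0, 0, 0], [0, 0, 0], -1]]}}

```text
t: 6.45
position: [620.1, -57.8, 105.5]
ee_rot: [-3.14, 0.002, 3.058]
contact_force: [-0.5, -2.5, 5.4]
gripper_width: 0.001
```

Run:
```python
from h import *
go([619.8,-56.8,105])
for n in("side","scene"):
    im=grab_frame(n);cv2.imwrite(f"pics/{n}2.png",im)
a=cv2.imread("pics/side2.png")[80:280,190:390];b=cv2.imread("pics/scene2.png")[100:300,130:330]
cv2.imwrite("pics/c2.png",cv2.resize(np.hstack([a,b]),(800,400)))
```

```text
t 6.45 pos [620.1 -57.8 105.5] rot [-3.140e+00  2.000e-03  3.058e+00] F [-0.5 -2.5  5.4] w 0.0 world d [-0.3  1.  -0.5] units [0.0015 0.004  0.0018]
```

View pics/c2.png

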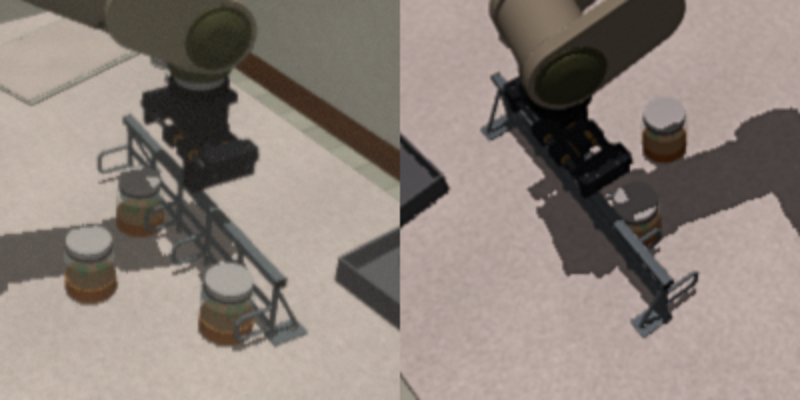

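The fingertip has run 198 mm of rail with 4–6 N contact and now sits over the third gap. Now lifting and moving behind the jar.

Call:
{"fn": "carry_out", "kwargs": {"series": [[[0, 0, 0], [0, 0, -0.08], -1], [[0, 0, 0], [0, 0, -0.12], -1], [[0, 0, 0], [0, 0, -0.12], -1], [[0, 0, 0], [0.12, -0.01, 0], -1], [[0, 0, 0], [0.18, -0.01, 0], -0.1], [[0, 0, 0], [0.18, -0.01, 0], -0.1], [[0, 0, 0], [0.18, -0.01, 0], -0.1], [[0, 0, 0], [0.18, -0.01, 0], -0.1], [[0, 0, 0], [0.16, 0, 0], -0.1], [[0, 0, 0], [0, 0, 0], -0.1]]}}

```text
t: 7.55
position: [366.0, -47.6, 184.3]
ee_rot: [3.141, -0.002, 3.057]
contact_force: [1.6, -0.7, -0.5]
gripper_width: 0.447
```

Call:
{"fn": "carry_out", "kwargs": {"series": [[[0, -0.067, 0], [0, 0, 0], -0.1], [[0, -0.067, 0], [0, 0, 0], -0.1], [[0, -0.067, 0], [0, 0, 0], -0.1], [[0, 0, 0], [0, 0, 0], -0.1], [[0, 0, 0], [0, 0, 0], -0.1]]}}

```text
t: 8.05
position: [369.9, -48.8, 185.1]
ee_rot: [-3.141, 0.314, 3.058]
contact_force: [-0.1, -0.2, 0.8]
gripper_width: 0.45
```

Run:
```python
from h import *
go([369.6,-48.7,60])
o,R=st();print(R.round(3))
im=grab_frame("wrist");cv2.imwrite("pics/w3.png",im);cv2.imwrite("pics/w3b.png",cv2.resize(im,(800,600),interpolation=cv2.INTER_CUBIC)); np.savez("w3.npz",R=R,p=o['position'])
```

```text
t 8.05 pos [369.9 -48.8 185.1] rot [-3.141  0.314  3.058] F [-0.1 -0.2  0.8] w 0.45 world d [-3.000e-01  1.000e-01 -1.251e+02] units [0.1558 0.0006 0.4753]
[[-0.948  0.084  0.308]
 [ 0.08   0.996 -0.026]
 [-0.309 -0.    -0.951]]
```

View pics/w3b.png

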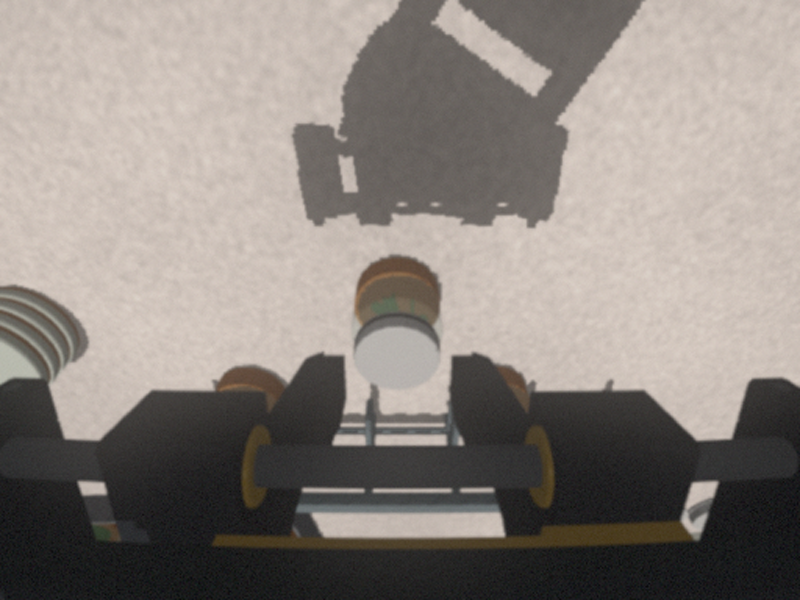

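The jar's cap centre (397,355) lies midway between the fingers (345 and 451). Lowering to z≈24 behind the jar.

Call:
{"fn": "carry_out", "kwargs": {"series": [[[0, 0, 0], [0.04, 0, 0.1225], -0.1], [[0, 0, 0], [0.04, 0, 0.1225], -0.1], [[0, 0, 0], [0.04, 0, 0.1225], -0.1], [[0, 0, 0], [0.04, 0, 0.1225], -0.1], [[0, 0, 0], [0.02, 0, 0.0612], -0.1], [[0, 0, 0], [0.02, 0, 0.0612], -0.1], [[0, 0, 0], [0, 0, 0], -0.1], [[0, 0, 0], [0, 0, 0], -0.1]]}}

```text
t: 8.9
position: [370.3, -48.3, 23.7]
ee_rot: [3.141, 0.315, 3.059]
contact_force: [0.9, 0.1, -0.2]
gripper_width: 0.451
```

Run:
```python
from h import *
# contact estimate: rack frame
ex=np.array([.9965,-.0837]);ey=np.array([.0837,.9965]);c=np.array([619.8,-56.8])
o,R=st();d=o['position'][:2]-c;print(d@ex,d@ey)
f=lambda x,y,z:np.r_[c+ex*x+ey*y,z]
go(f(-213,-12.8,24))
go(f(-113,-0,24))
```

```text
-249.37431186448276 -12.442196461572033
t 8.9 pos [370.3 -48.3  23.7] rot [3.141 0.315 3.059] F [ 0.9  0.1 -0.2] w 0.45 world d [36.2 -3.4  0.3] units [-0.1387 -0.0016  0.0438]
t 8.9 pos [370.3 -48.3  23.7] rot [3.141 0.315 3.059] F [ 0.9  0.1 -0.2] w 0.45 world d [136.9   1.    0.3] units [-0.5191  0.0491  0.1678]
```

Call:
{"fn": "carry_out", "kwargs": {"series": [[[0, 0, 0], [-0.042, 0, 0.0136], -0.1], [[0, 0, 0], [-0.042, 0, 0.0136], -0.1], [[0, 0, 0], [-0.042, 0, 0.0136], -0.1], [[0, 0, 0], [-0.03, 0, 0.0098], -0.1], [[0, 0, 0], [-0.0076, 0, 0.0025], -0.1], [[0, 0, 0], [-0.0076, 0, 0.0025], -0.1], [[0, 0, 0], [-0.0076, 0, 0.0025], -0.1], [[0, 0, 0], [-0.0076, 0, 0.0025], -0.1], [[0, 0, 0], [-0.0076, 0, 0.0025], -0.1], [[0, 0, 0], [-0.0076, 0, 0.0025], -0.1]]}}

```text
t: 9.9
position: [422.4, -52.7, 23.7]
ee_rot: [3.141, 0.315, 3.058]
contact_force: [-3.4, -0.5, -0.0]
gripper_width: 0.449
```

Run:
```python
from h import *
go([0,0,0])
o,R=st()
im=grab_frame("side");cv2.imwrite("pics/s4.png",cv2.resize(im[80:280,190:390],(600,600)))
im=grab_frame("wrist");cv2.imwrite("pics/w4b.png",cv2.resize(im,(800,600)))
```

```text
t 9.9 pos [422.4 -52.7  23.7] rot [3.141 0.315 3.058] F [-3.4 -0.5 -0. ] w 0.45 world d [-422.4   52.7  -23.7] units [ 1.6469  0.0693 -0.4376]
```

View pics/s4.png

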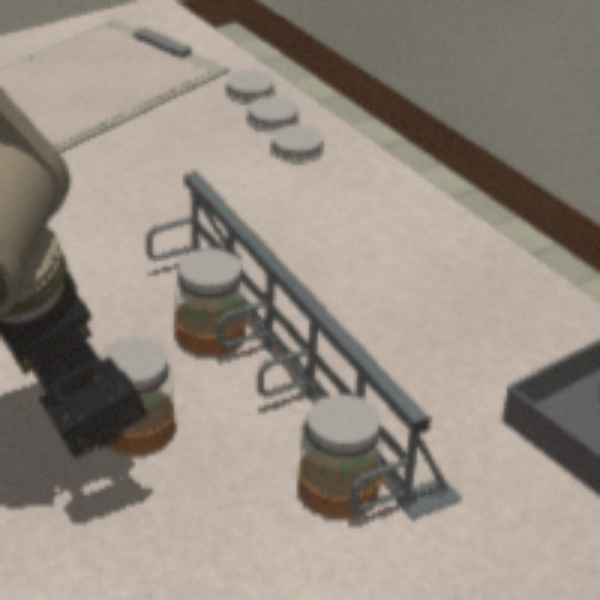

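View pics/w4b.png

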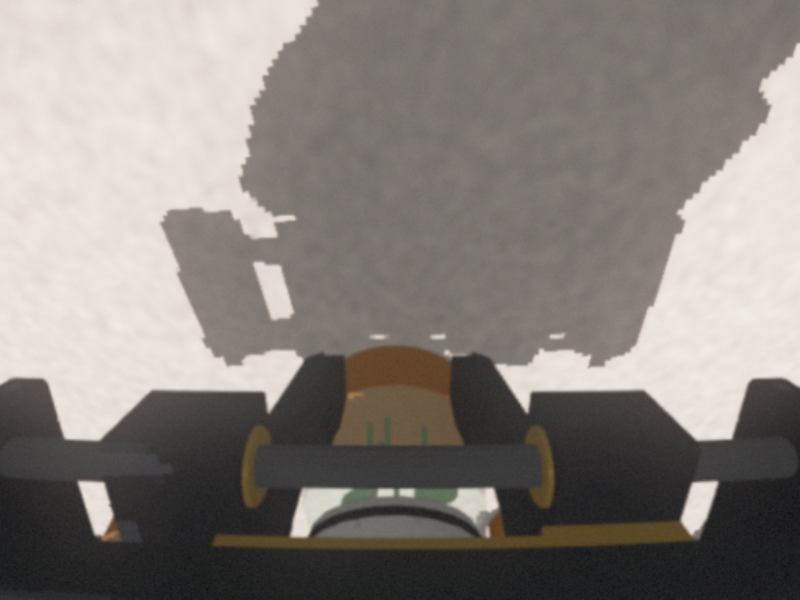

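The fingers touched the jar where predicted, with 3.4 N, and the jar sits symmetrically between them. Now pushing diagonally to line it up with the gap.

Call:
{"fn": "carry_out", "kwargs": {"series": [[[0, 0, 0], [-0.01, 0.002, 0.0033], -0.1], [[0, 0, 0], [-0.01, 0.002, 0.0033], -0.1], [[0, 0, 0], [-0.0202, 0.0042, 0.0066], -0.1], [[0, 0, 0], [-0.0202, 0.0042, 0.0066], -0.1], [[0, 0, 0], [-0.0202, 0.0042, 0.0066], -0.1], [[0, 0, 0], [-0.0202, 0.0042, 0.0066], -0.1]]}}

```text
t: 10.6
position: [449.8, -49.7, 23.7]
ee_rot: [3.142, 0.316, 3.058]
contact_force: [-2.1, 0.3, -0.9]
gripper_width: 0.453
```

Call:
{"fn": "carry_out", "kwargs": {"series": [[[0, 0, 0], [-0.0202, 0.0042, 0.0066], -0.1], [[0, 0, 0], [-0.0202, 0.0042, 0.0066], -0.1], [[0, 0, 0], [-0.0202, 0.0042, 0.0066], -0.1], [[0, 0, 0], [-0.0202, 0.0042, 0.0066], -0.1], [[0, 0, 0], [-0.01, 0.003, 0.0033], -0.1], [[0, 0, 0], [-0.01, 0.003, 0.0033], -0.1], [[0, 0, 0], [0, 0, 0], -0.1]]}}

```text
t: 11.3
position: [476.5, -46.3, 23.7]
ee_rot: [-3.141, 0.316, 3.058]
contact_force: [-1.4, 0.2, -0.6]
gripper_width: 0.452
```

```bash
cat >> h.py <<'E'
ex=np.array([.9965,-.0837]);ey=np.array([.0837,.9965]);c=np.array([619.8,-56.8])
def rk(p): d=np.asarray(p)[:2]-c; return np.round([d@ex,d@ey],1)
E
python3 - <<'E'
from h import *
go([0,0,0])
o,R=st();print(rk(o['position']))
im=grab_frame("side");cv2.imwrite("pics/s5r.png",im);cv2.imwrite("pics/s5.png",cv2.resize(im[130:250,210:350],(700,600),interpolation=cv2.INTER_CUBIC))
im=grab_frame("scene");cv2.imwrite("pics/sc5r.png",im);cv2.imwrite("pics/sc5.png",cv2.resize(im[110:270,160:310],(562,600),interpolation=cv2.INTER_CUBIC))
E
```

```text
t 11.3 pos [476.5 -46.3  23.7] rot [-3.141  0.316  3.058] F [-1.4  0.2 -0.6] w 0.45 world d [-476.5   46.3  -23.7] units [ 1.8496  0.0261 -0.505 ]
[-143.6   -1.5]
```

View pics/s5.png

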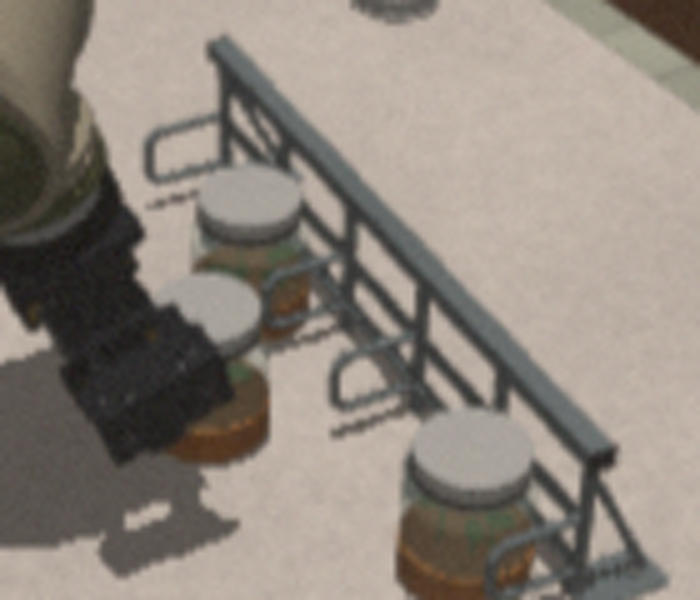

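View pics/sc5.png

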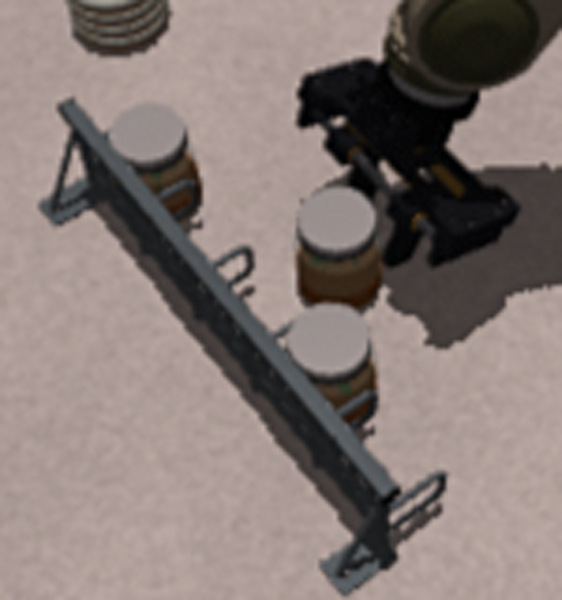

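Run:
```python
from h import *
f=lambda x,y:((x+.5)/3.75-.5+160,(y+.5)/3.75-.5+110)
for n,p in(('jar',(337,220)),('g2',(327,341)),('g5',(148,134))): 
    P=plane("scene",f(*p),85);print(n,P.round(1),rk(P))
im=cv2.imread("pics/sc5r.png");h=cv2.cvtColor(im,cv2.COLOR_BGR2HSV)
z=np.load("w1.npz")
for n,uv in(('jar',(272,56.5)),('g2',(392,207)),('g5',(118,217))): print(n,rk(wplane(((uv[0]+.5)*.64-.5,(uv[1]+.5)*.64-.5),85,z['R'],z['p'])))
```

```text
jar [512.7 -46.3  85. ] [-107.6    1.5]
g2 [587.6  28.4  85. ] [-39.3  82.2]
g5 [ 567.9 -208.6   85. ] [ -39.  -155.6]
jar [-162.5  -12.6]
g2 [-48.2  78.2]
g5 [ -42.1 -154.9]
```

Scene camera and fingers agree on depth (-107.6 vs -107.5) and differ by 3 mm sideways, midway about right. I add 1.5 mm to the left while advancing.

Call:
{"fn": "carry_out", "kwargs": {"series": [[[0, 0, 0], [-0.0176, 0.0016, 0.0057], -0.1], [[0, 0, 0], [-0.0176, 0.0016, 0.0057], -0.1], [[0, 0, 0], [-0.0176, 0.0016, 0.0057], -0.1], [[0, 0, 0], [-0.0176, 0.0012, 0.0057], -0.1], [[0, 0, 0], [-0.0114, 0, 0.0037], -0.1], [[0, 0, 0], [-0.0114, 0, 0.0037], -0.1]]}}

```text
t: 12.0
position: [501.0, -46.8, 23.7]
ee_rot: [3.142, 0.316, 3.058]
contact_force: [-3.3, 0.5, 0.1]
gripper_width: 0.451
```

Run:
```python
from h import *
go([0,0,0])
o,R=st();print(rk(o['position']))
im=grab_frame("side");cv2.imwrite("pics/s6.png",cv2.resize(im[130:250,210:350],(700,600),interpolation=cv2.INTER_CUBIC))
```

```text
t 12.0 pos [501.  -46.8  23.7] rot [3.142 0.316 3.058] F [-3.3  0.5  0.1] w 0.45 world d [-501.    46.8  -23.7] units [ 1.9426  0.0201 -0.5345]
[-119.2   -0. ]
```

View pics/s6.png

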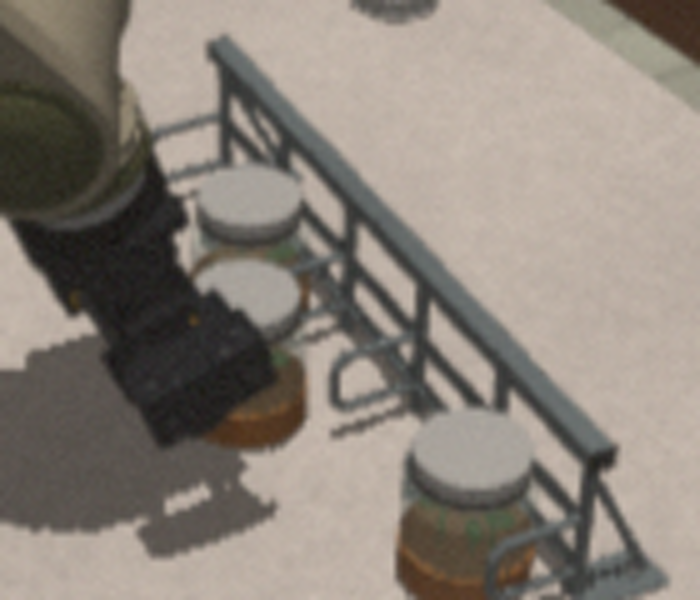

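Call:
{"fn": "carry_out", "kwargs": {"series": [[[0, 0, 0], [-0.0114, 0, 0.0037], -0.1], [[0, 0, 0], [-0.0114, 0, 0.0037], -0.1], [[0, 0, 0], [-0.0114, 0, 0.0037], -0.1], [[0, 0, 0], [-0.0114, 0, 0.0037], -0.1]]}}

```text
t: 12.45
position: [512.9, -47.9, 23.7]
ee_rot: [3.142, 0.316, 3.058]
contact_force: [-1.3, -0.1, -0.9]
gripper_width: 0.45
```

Call:
{"fn": "carry_out", "kwargs": {"series": [[[0, 0, 0], [-0.0114, 0, 0.0037], -0.1], [[0, 0, 0], [-0.0114, 0, 0.0037], -0.1], [[0, 0, 0], [-0.0114, 0, 0.0037], -0.1]]}}

```text
t: 12.75
position: [521.9, -48.6, 23.8]
ee_rot: [3.142, 0.316, 3.058]
contact_force: [-1.8, 1.4, -0.0]
gripper_width: 0.452
```

Call:
{"fn": "carry_out", "kwargs": {"series": [[[0, 0, 0], [-0.0114, 0, 0.0037], -0.1], [[0, 0, 0], [-0.0114, 0, 0.0037], -0.1], [[0, 0, 0], [-0.0114, 0, 0.0037], -0.1]]}}

```text
t: 13.05
position: [530.9, -49.4, 23.8]
ee_rot: [3.142, 0.316, 3.058]
contact_force: [-1.4, 0.2, -0.2]
gripper_width: 0.449
```

Call:
{"fn": "carry_out", "kwargs": {"series": [[[0, 0, 0], [-0.0114, 0, 0.0037], -0.1], [[0, 0, 0], [-0.0114, 0, 0.0037], -0.1], [[0, 0, 0], [-0.0076, 0, 0.0025], -0.1], [[0, 0, 0], [0, 0, 0], -0.1]]}}

```text
t: 13.45
position: [538.9, -50.1, 23.9]
ee_rot: [-3.141, 0.316, 3.058]
contact_force: [-1.5, -0.1, -0.4]
gripper_width: 0.446
```

Call:
{"fn": "carry_out", "kwargs": {"series": [[[0, 0, 0], [-0.0076, 0, 0.0025], -0.1], [[0, 0, 0], [0, 0, 0], -0.1]]}}

```text
t: 13.65
position: [540.7, -50.2, 23.8]
ee_rot: [-3.142, 0.316, 3.058]
contact_force: [-1.8, 0.3, -0.8]
gripper_width: 0.455
```

Call:
{"fn": "carry_out", "kwargs": {"series": [[[0, 0, 0], [-0.0038, 0, 0.0012], -0.1], [[0, 0, 0], [-0.0038, 0, 0.0012], -0.1], [[0, 0, 0], [0, 0, 0], -0.1]]}}

```text
t: 13.95
position: [542.7, -50.4, 23.8]
ee_rot: [-3.142, 0.316, 3.058]
contact_force: [-1.1, -1.0, -0.7]
gripper_width: 0.451
```

Call:
{"fn": "carry_out", "kwargs": {"series": [[[0, 0, 0], [-0.0038, 0, 0.0012], -0.1], [[0, 0, 0], [0, 0, 0], -0.1]]}}

```text
t: 14.15
position: [543.6, -50.5, 23.8]
ee_rot: [-3.142, 0.316, 3.058]
contact_force: [-1.4, 0.2, -0.2]
gripper_width: 0.451
```

Call:
{"fn": "carry_out", "kwargs": {"series": [[[0, 0, 0], [-0.0038, 0, 0.0012], -0.1], [[0, 0, 0], [0, 0, 0], -0.1]]}}

```text
t: 14.35
position: [544.7, -50.6, 23.9]
ee_rot: [-3.142, 0.316, 3.058]
contact_force: [-1.2, -0.1, -0.8]
gripper_width: 0.453
```

Call:
{"fn": "carry_out", "kwargs": {"series": [[[0, 0, 0], [-0.0038, 0, 0.0012], -0.1], [[0, 0, 0], [0, 0, 0], -0.1]]}}

```text
t: 14.55
position: [545.7, -50.6, 23.9]
ee_rot: [-3.142, 0.316, 3.058]
contact_force: [-0.3, -0.3, -0.3]
gripper_width: 0.451
```

Call:
{"fn": "carry_out", "kwargs": {"series": [[[0, 0, 0], [-0.0038, 0, 0.0012], -0.1], [[0, 0, 0], [0, 0, 0], -0.1]]}}

```text
t: 14.75
position: [546.6, -50.7, 23.9]
ee_rot: [-3.142, 0.316, 3.058]
contact_force: [-2.1, 0.2, -1.3]
gripper_width: 0.45
```

Call:
{"fn": "carry_out", "kwargs": {"series": [[[0, 0, 0], [-0.0038, 0, 0.0012], -0.1], [[0, 0, 0], [0, 0, 0], -0.1]]}}

```text
t: 14.95
position: [547.6, -50.8, 23.9]
ee_rot: [-3.142, 0.316, 3.058]
contact_force: [-1.2, -0.0, -0.8]
gripper_width: 0.453
```

Call:
{"fn": "carry_out", "kwargs": {"series": [[[0, 0, 0], [-0.0038, 0, 0.0012], -0.1], [[0, 0, 0], [0, 0, 0], -0.1]]}}

```text
t: 15.15
position: [548.5, -50.8, 23.8]
ee_rot: [3.142, 0.316, 3.058]
contact_force: [-1.4, 0.3, 0.4]
gripper_width: 0.452
```

Call:
{"fn": "carry_out", "kwargs": {"series": [[[0, 0, 0], [-0.0038, 0, 0.0012], -0.1], [[0, 0, 0], [0, 0, 0], -0.1]]}}

```text
t: 15.35
position: [549.1, -50.8, 23.6]
ee_rot: [3.141, 0.314, 3.058]
contact_force: [-5.6, -0.3, 1.4]
gripper_width: 0.45
```

Run:
```python
from h import *
o,R=st();print(rk(o['position']),o['contact_force'])
im=grab_frame("side");cv2.imwrite("pics/s7.png",cv2.resize(im[130:250,210:350],(700,600),interpolation=cv2.INTER_CUBIC))
im=grab_frame("scene");cv2.imwrite("pics/sc7.png",cv2.resize(im[110:270,160:310],(562,600),interpolation=cv2.INTER_CUBIC))
```

```text
[-71.    0.1] [-5.63188787 -0.26253708  1.40665416]
```

View pics/s7.png

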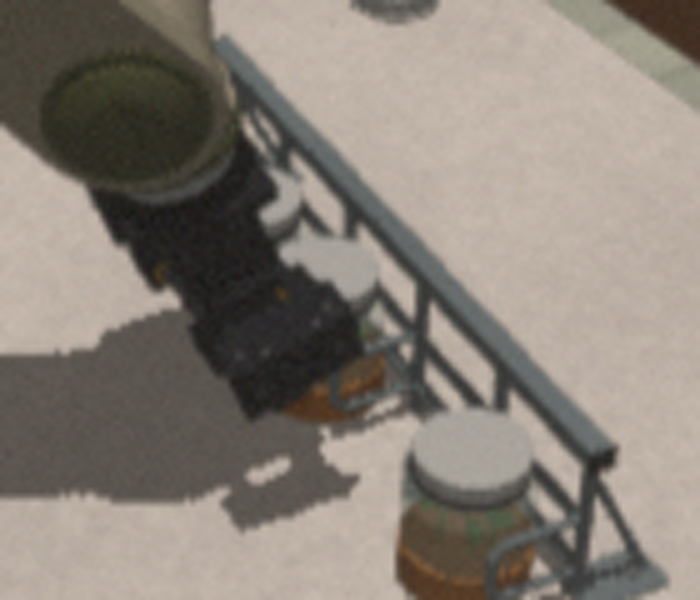

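View pics/sc7.png

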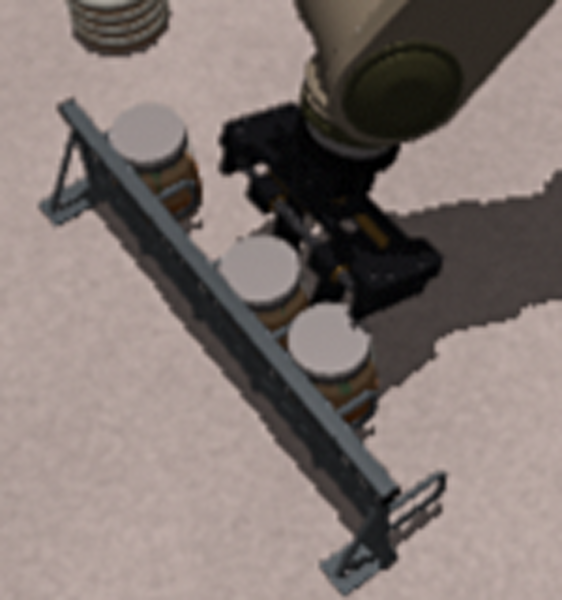

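Call:
{"fn": "carry_out", "kwargs": {"series": [[[0, 0, 0], [-0.0038, 0, 0.0012], -0.1], [[0, 0, 0], [0, 0, 0], -0.1]]}}

```text
t: 15.65
position: [549.5, -50.7, 23.5]
ee_rot: [3.141, 0.313, 3.058]
contact_force: [-9.6, 0.5, 3.1]
gripper_width: 0.446
```

The jar has stopped firmly: force rose to 9.6 N with only 0.4 mm of travel. Now backing straight off.

Call:
{"fn": "carry_out", "kwargs": {"series": [[[0, 0, 0], [0.0076, 0, -0.0025], -0.1], [[0, 0, 0], [0.0152, 0, -0.005], -0.1], [[0, 0, 0], [0.03, 0, -0.0098], -0.1], [[0, 0, 0], [0.08, 0, -0.026], -0.1], [[0, 0, 0], [0.15, 0, -0.049], -0.1], [[0, 0, 0], [0.15, 0, -0.049], -0.1], [[0, 0, 0], [0.15, 0, -0.049], -0.1], [[0, 0, 0], [0, 0, -0.15], -0.1], [[0, 0, 0], [0, 0, -0.15], -0.1], [[0, 0, 0], [0, 0, 0], -0.1]]}}

```text
t: 16.65
position: [375.3, -37.1, 98.9]
ee_rot: [-3.137, 0.324, 3.059]
contact_force: [0.4, -0.5, -0.0]
gripper_width: 0.45
```

Run:
```python
from h import *
go([0,0,0])
im=grab_frame("side");cv2.imwrite("pics/s8.png",cv2.resize(im[130:250,210:350],(700,600),interpolation=cv2.INTER_CUBIC))
im=grab_frame("scene");cv2.imwrite("pics/sc8.png",cv2.resize(im[110:270,160:310],(562,600),interpolation=cv2.INTER_CUBIC))
```

```text
t 16.65 pos [375.3 -37.1  98.9] rot [-3.137  0.324  3.059] F [ 0.4 -0.5 -0. ] w 0.45 world d [-375.3   37.1  -98.9] units [ 1.5558  0.0238 -0.1054]
```

View pics/s8.png

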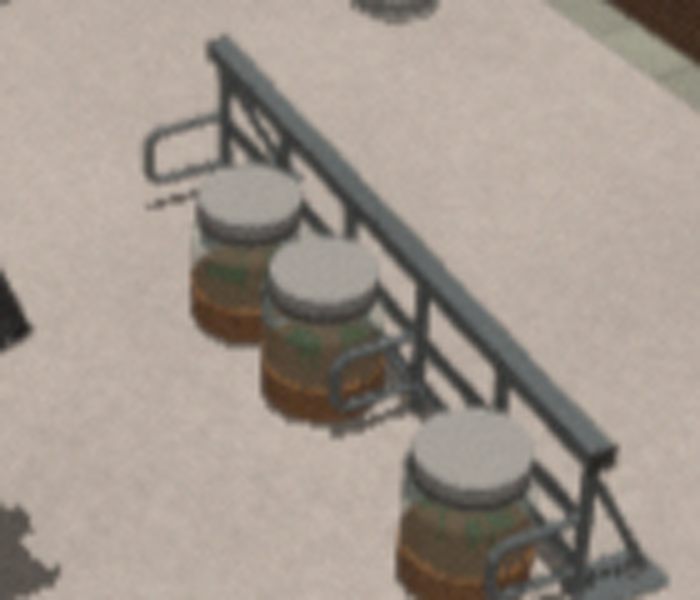

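View pics/sc8.png

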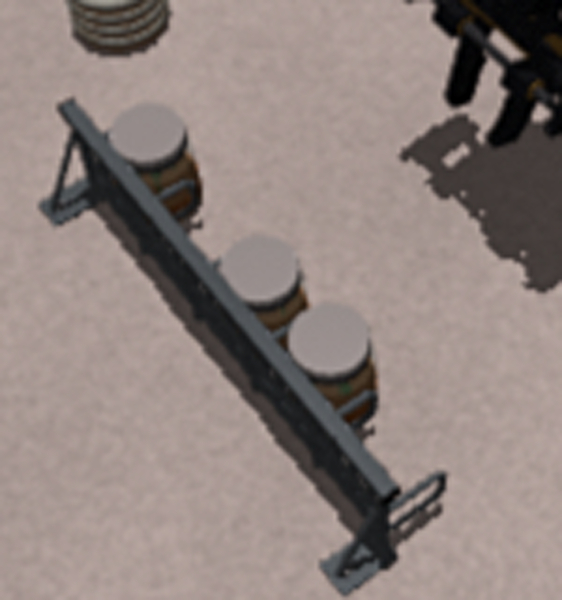

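Run:
```python
from h import *
f=lambda x,y:((x+.5)/3.75-.5+160,(y+.5)/3.75-.5+110)
g=lambda x,y:((x+.5)/5-.5+210,(y+.5)/5-.5+130)
for n,p,q in(('jar',(260,270),(325,276)),('g2',(328,340),(249,202)),('g5',(148,134),(472,451))): 
    print(n,rk(plane("scene",f(*p),85)),rk(plane("side",g(*q),85)))
```

```text
jar [-35.9   3.4] [-40.8  -7.6]
g2 [-40.3  81.9] [-46.7  71.5]
g5 [ -39.  -155.6] [ -42.7 -162.9]
```

The jar is in the third gap, upright, and at least as deep as its neighbours. Handing in.

```bash
python3 -c "
from rig import *
print(get_obs()['contact_force']);print(close_job())"
```

```text
[0.66005286 0.26531794 0.13979426]
the job is handed in; nothing more can be done
None
```

The culture jar is upright in the third gap against the back rods. I handed the job in at about 17 s, with no verdict reported.

- **Counting:** I touched down at the left-hand end of the rail with the gripper shut and slid 198 mm along it. Contact stayed light at 4–6 N, and I stopped over the third gap after passing gaps one and two.
- **Pushing:** With the fingers half open and tilted behind the jar at about 24 mm height, I pushed it along the bench at 1–3.5 N. I never lifted or gripped it. I stopped when the force rose to 9.6 N with only 0.4 mm of travel, then backed off.

**Last checks:** The scene camera put the jar's centre at 36 mm from the back-rod line and the side camera at 41 mm, against 38 mm when fully home. In both views it sits slightly deeper than the two jars already in the rack. The fingers stopped 2–3 mm deeper than I predicted, which fits the calibration error.

The two cameras disagree by about 10 mm on the jar's sideways position (+3 and -8 mm). They differ by similar amounts for the other two jars, so I put it down to picture reading and calibration. The gap between the dividers allows only ±3 mm, and both pictures show the jar standing between them.

The other jars in the rack appear in the same place in the last pictures. I did not re-check the spray bottle, and the dish stack shows only partly, but the arm stayed clear of both. The arm was touching nothing at hand-in.

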